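# Sort the laundry odds and ends into their trays

## Robot

A 6-joint arm with a two-finger parallel gripper is mounted at the origin on a cart in front of the work surface, level with it; the furniture and walls round the work are solid. World frame = base frame: x ahead of the robot, y to its left, z up, the work surface at z = 0. Lengths are in mm, angles in rad, forces in N, time in s.
With the tool pointing down it reaches from about 275 to 825 mm from the base axis. Payload 5.2 kg.
Tool frame: the origin (TCP) lies at the very end of the fingers, on their centre line; the grasp point (between the pads) lies 19 mm behind it; z points along the fingers, y is the line along which they close (so a half turn about z gives the same grasp; the last joint's range is limited). The gripper opens to 93 mm and grips with 3 to 60 N. Pads are 15 mm wide; open, the fingers measure 128 mm over their backs; the gripper's body (75 mm by 188 mm) begins 65 mm behind the grasp point.
Start: joints at [1.034, 0.259, 1.535, -0, 1.348, -0.203], TCP at [180.178, 519.655, 218.653] pointing down, gripper open.
Joint ranges: [-3.14, 3.14], [-0.91, 2.08], [0.19, 2.58], [-1.22, 4.36], [0.22, 2.71], [-3.12, 3.12]. Speed limits (rad/s): [2.57, 2.57, 3.14, 3.14, 3.14, 3.14].

## Interface

Orientations are given as [roll, pitch, yaw] about the fixed x, y, z axes, in that order (R = Rz(yaw) Ry(pitch) Rx(roll)).
In Python, from bench import robot gives the robot as it stands. The module is installed in compiled form; this text tells all that it offers. Calls block until the motion is done:
- robot.move_ptp(position, orientation): joint-space move of the TCP to a pose.
- robot.move_linear(position, ori=None, speed=150, f_stop=None): straight line of the TCP; ori=None keeps the orientation; speed is the mean speed in mm/s. With f_stop (N) it stops when the force on the tool has changed by that much, and returns True; else False.
- robot.move_j(angles): joint-space move.
- robot.move_gripper(opening): opening from 0.0 (shut) to 1.0 (fully open); the grip force is fixed at half the most; returns when the fingers have stopped.
- robot.sleep(seconds).
- robot.inverse_kinematics(position, orientation): joint angles nearest the present ones, or None.
- robot.get_image(name): name is "side" or "top"; returns a dict with "img" (480x640x3 uint8, blue, green, red), "fovy" (degrees; the focal length in pixels is half the picture's height over the tangent of half this angle, whatever the lens; pixels are square), "cx", "cy" (the principal point, pixels), "eye" and "orientation" of the camera in the world. Camera axes: x right, y down, z forward; pixel columns grow to the right and rows downward; lengths in mm; the calibration is good to about 2 mm. A picture is of the moment at which its call begins. There is no depth.
A pose or a line that the arm cannot do raises robot.MotionError and nothing moves.
- robot.hand_in(): hands the job in; it is judged then, once.
Readings, each from a call of its own:
- robot.current_t(): time.
- robot.current_qpos(): joint angles.
- robot.current_joint_vel(): joint speeds.
- robot.current_joint_efforts(): joint torques, N m.
- robot.current_tcp_pos(): TCP position.
- robot.current_eef_rot(): TCP orientation.
- robot.current_contact_force(): force on the tool from outside, world axes, zero at the start.
- robot.current_ft_torque(): the same for the moment, N m.
- robot.current_gripper_width(): opening from 0.0 (shut) to 1.0 (fully open).
- robot.current_finger_force(): force on a finger pad.
Only numpy, scipy, OpenCV 4.12 (cv2) and the standard library are available. Lean on these libraries where they do the work, as an engineer would, in place of code of your own. Each camera call takes 0.05 s, during which the arm holds its last target. There are 200 camera calls.

## Task

Sort the odds and ends from the worktop into the trays: both clothes pegs into the yellow tray, the yellow tape measure into the blue tray, and the round cream pot with the grey lid into the green tray. Everything must rest on the tray's own floor, inside the rim, the same way up as it is now, with nothing lying on something else. Leave the red lid and the scrubbing brush where they are.

Things in the scene. Friction and masses are not known exactly. Their poses are not given: they have to be found in the camera images.
- wood_peg: Clothes peg of brown wood, 15 mm wide (its x), 72 mm long (its y) and 12 mm high, 10 to 20 g. Lies flat on the worktop; origin: centre of its underside, z up; take it across its width.
- white_peg: Clothes peg, white, 15 mm wide (its x), 72 mm long (its y) and 12 mm high, 10 to 20 g. Lies flat on the worktop; origin: centre of its underside, z up; take it across its width.
- tape_measure: Pocket tape measure with a yellow case, standing on its narrow edge: 33 mm thick (its y), case 68 mm long (its x, from -28 to +40 mm of the origin; the visible hook may stick out up to 80 mm in all), 60 mm high, about 0.2 kg. Origin on its underside, so the middle of the case is 6 mm along its +x from the origin, and 1 mm along its -y; z up. Take it across its thickness.
- cream_pot: Low round pot with a grey lid and a white and blue side, closed, standing: 69 mm across, 41 mm high, about 0.1 kg. Origin: centre of its underside, z up. In its tray there is finger room only along the tray's y.
- yellow_tray: Yellow tray, open above, fixed: outside 98 mm (its x) by 130 mm (its y), inside 90 x 122 mm, rolled rim 6 mm thick with its top 29 mm above the worktop, inner floor 4 mm above it. Origin: centre of its underside; z up. A wall shelf hangs over the worktop behind the trays: front edge at world x = 0.60, 0.48 m up, with things on it; keep the wrist on the robot's side of it, also in sideways swings.
- blue_tray: Blue tray, open above, fixed: outside 98 mm (its x) by 130 mm (its y), inside 90 x 122 mm, rolled rim 6 mm thick with its top 29 mm above the worktop, inner floor 4 mm above it. Origin: centre of its underside; z up.
- green_tray: Green tray, open above, fixed: outside 98 mm (its x) by 130 mm (its y), inside 90 x 122 mm, rolled rim 6 mm thick with its top 29 mm above the worktop, inner floor 4 mm above it. Origin: centre of its underside; z up.
- red_lid: Loose round red lid, 85 mm across, 17 mm high, near the things to sort but not one of them: stays where it is. Origin: centre of its underside.
- scrub_brush: Loose wooden scrubbing brush with blue bristles, 61 mm wide (its x), 154 mm long (its y), 46 mm high, near the things to sort but not one of them: stays where it is. Origin: centre of its underside.
There are look-alikes about, which are no part of the job. Leave any orange look-alike of the white_peg alone.

How it is judged (in metres and radians):
At the end, for the whole second after the job is handed in: Pegs in the yellow tray, tape measure in the blue, pot in the green: each origin within 43 mm (tray's x) and 58 mm (y) of the tray's middle, underside within 5 mm of the inner floor, upright to 0.15 rad, at rest (x of wood_peg in the frame of yellow_tray between -0.043 and 0.043 m and y of wood_peg in the frame of yellow_tray between -0.058 and 0.058 m and z of each of wood_peg, white_peg in the frame of yellow_tray below 0.009 m and angle between each of wood_peg, white_peg, tape_measure, cream_pot's own z axis and vertical below 0.15 rad and linear speed of each of wood_peg, white_peg, tape_measure, cream_pot below 0.02 m/s and angular speed of each of wood_peg, white_peg, tape_measure, cream_pot below 0.2 rad/s and x of white_peg in the frame of yellow_tray between -0.043 and 0.043 m and y of white_peg in the frame of yellow_tray between -0.058 and 0.058 m and x of tape_measure in the frame of blue_tray between -0.043 and 0.043 m and y of tape_measure in the frame of blue_tray between -0.058 and 0.058 m and z of tape_measure in the frame of blue_tray below 0.009 m and x of cream_pot in the frame of green_tray between -0.043 and 0.043 m and y of cream_pot in the frame of green_tray between -0.058 and 0.058 m and z of cream_pot in the frame of green_tray below 0.009 m); the robot touches nothing.
It fails at once if the red lid is moved by more than 20 mm (distance of red_lid from where it was at the start of the episode above 0.02 m).
It fails at once if the scrubbing brush is moved by more than 20 mm (distance of scrub_brush from where it was at the start of the episode above 0.02 m).
It also fails if it takes over 120 s, if anything falls off the work surface, if the arm or the gripper's body presses on something with over 40 N, if the wrist force passes 120 N, or if a joint passes its speed limit or range.

## Working session

There is one attempt and no reset: what is moved stays moved. The work goes in short steps, each a Python script; the robot and the scene stay as the last script left them, time stands still between calls to the robot, and variables do not carry over. Pictures are saved under pics/ and viewed, at most 14 in all, crops included, and the job is handed in when it is done.

```bash
mkdir -p pics; python3 - <<'E'
from bench import robot
import cv2
for n in("top","side"):
    d=robot.get_image(n); cv2.imwrite(f"pics/{n}0.png",d["img"]); print(n,d["fovy"],d["cx"],d["cy"],d["eye"],d["orientation"])
print(robot.current_eef_rot(),robot.current_t())
E
```

```text
top 57.10273254083284 311.7792303494994 234.88659608061852 [ 384.79820795   70.47986301 1081.85123917] [-3.05002016  0.0038668  -1.58746568]
side 55.90053178007065 313.39070558996127 242.44626330872507 [ 245.03222019 -659.19853341  396.35934154] [-2.00564441  0.00774721 -0.33688965]
[-3.14001912e+00 -3.06989729e-04  2.80778350e+00] 0.1
```

View pics/top0.png

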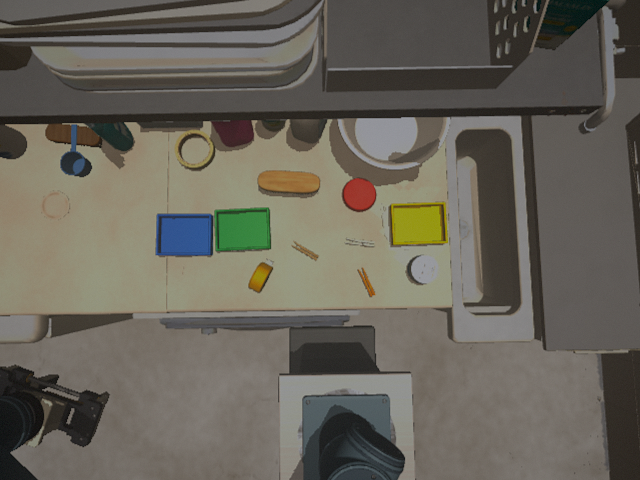

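View pics/side0.png

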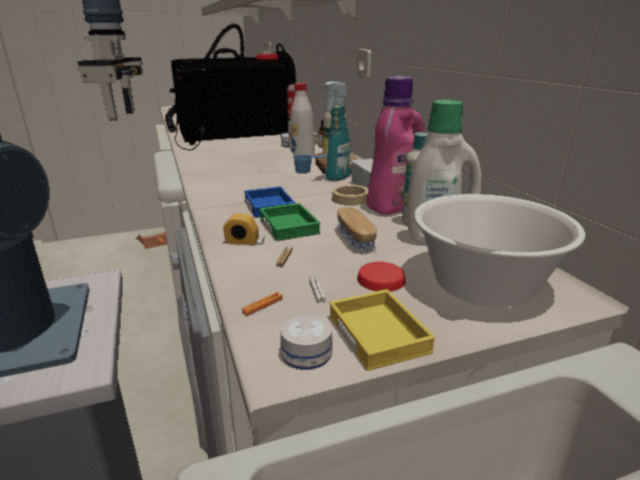

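Top view: the blue tray is at (185,235), green (243,229) and yellow (417,224). The tape is at (261,277) and the pot at (423,269). There are three pegs: brown (305,250), white (360,242) and orange (366,282). The orange one is the look-alike. The red lid is at (359,194) and the brush at (289,182). I'll check all of this in enlarged crops.

```bash
cat > h.py <<'E'
import numpy as np,cv2
from scipy.spatial.transform import Rotation as R
def cam(d):
    f=240/np.tan(np.radians(d["fovy"])/2)
    return f,R.from_euler("xyz",d["orientation"]).as_matrix(),np.array(d["eye"])
def w(d,u,v,z):
    f,M,e=cam(d); r=M@np.array([(u-d["cx"])/f,(v-d["cy"])/f,1.])
    return (e+r*(z-e[2])/r[2])[:2]
def px(d,p):
    f,M,e=cam(d); c=M.T@(np.array(p,float)-e); return np.array([d["cx"]+f*c[0]/c[2],d["cy"]+f*c[1]/c[2]])
def crop(img,x0,y0,x1,y1,s,name):
    im=cv2.resize(img[y0:y1,x0:x1],None,fx=s,fy=s,interpolation=cv2.INTER_CUBIC)
    for x in range((x0+9)//10*10,x1,10):
        cv2.line(im,((x-x0)*s,0),((x-x0)*s,5 if x%50 else 12),(0,0,255),1)
        if x%20==0: cv2.putText(im,str(x),((x-x0)*s,22),0,.35,(0,0,255),1)
    for y in range((y0+9)//10*10,y1,10):
        cv2.line(im,(0,(y-y0)*s),(5,(y-y0)*s),(0,0,255),1); cv2.putText(im,str(y),(7,(y-y0)*s+4),0,.35,(0,0,255),1)
    cv2.imwrite("pics/"+name,im)
E
python3 - <<'E'
import cv2
from h import *
i=cv2.imread("pics/top0.png")
crop(i,150,200,330,300,4,"c1.png"); crop(i,335,170,455,300,4,"c2.png")
E
```

```text
(no output)
```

View pics/c1.png

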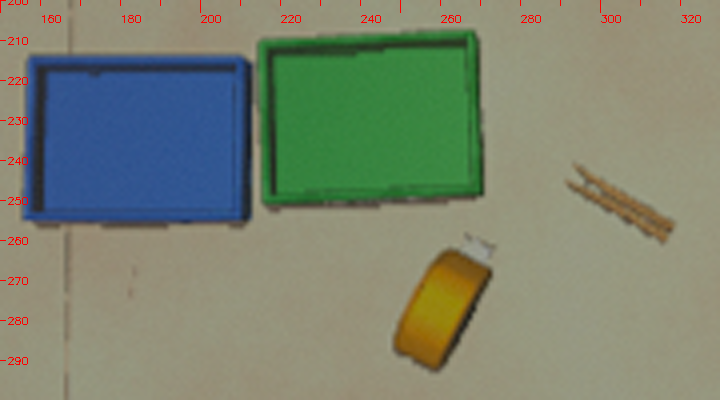

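View pics/c2.png

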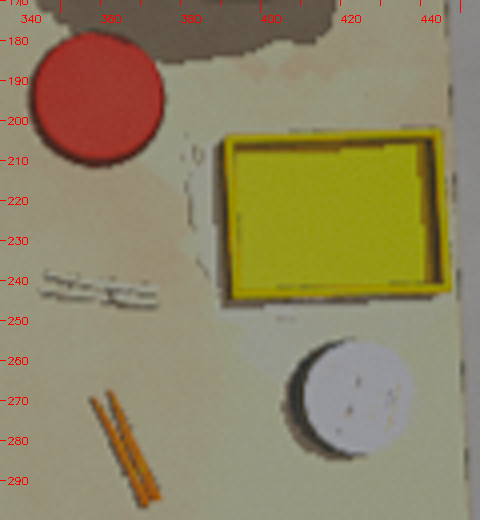

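The crops confirm the targets: the brown peg is centred at (305.3,251), the white peg at (360,242.5), and the orange peg at (366,282) is left alone. The tape top is at (260.5,277) with its hook towards (269,261), and the pot lid is centred at (424,269.4). Next I turn these into world positions and check the sizes.

```bash
cat > m.py <<'E'
from h import *
def line(d,a,b,z):
    A,B=w(d,*a,z),w(d,*b,z); v=B-A
    return (A+B)/2,np.arctan2(v[1],v[0]),np.linalg.norm(v)
E
python3 - <<'E'
from bench import robot
from m import *
np.set_printoptions(precision=1,suppress=True)
d=robot.get_image("top"); s=robot.get_image("side")
T=dict(yellow=[(390.5,203.75),(445.75,202.5),(447.5,242.5),(392,244.5)],blue=[(157.25,214.25),(211.75,214.25),(212,254.75),(156,254.75)],green=[(215,210),(269,207.75),(270.75,248.25),(216,251.75)])
for k,c in T.items():
    P=np.array([w(d,*q,29) for q in c]); m=P.mean(0)
    v=(P[0]-P[1])+(P[3]-P[2]); print(k,m,"yaw of tray y-90deg: %.3f"%(np.arctan2(v[1],v[0])-np.pi/2),np.linalg.norm(v)/2,np.linalg.norm(P[0]-P[3]),np.linalg.norm(P[1]-P[2]),"side",px(s,[*m,4]))
for k,a,b,z in[("brown",(293,243.4),(317.5,258.5),10),("white",(345.6,240.5),(374.4,244.5),10),("tape",(254,289.5),(267,264.5),58)]:
    c,y,l=line(d,a,b,z); print(k,c,"ang %.3f"%y,l,"side",px(s,[*c,z]))
c=w(d,424,269.4,41);print("pot",c,"side",px(s,[*c,41]))
E
```

```text
yellow [ 505.3 -184.7] yaw of tray y-90deg: 0.012 132.95049819792374 98.48476170396884 96.68234669418297 side [377.4 333.3]
blue [487.9 379. ] yaw of tray y-90deg: -0.017 132.74066904582983 97.63943141837612 97.62794388796897 side [268.9 206.3]
green [497.7 238.6] yaw of tray y-90deg: 0.036 130.7273480423987 100.85128938612863 97.93910032875844 side [288.6 226.4]
brown [444.4  89.6] ang -2.140 70.06951384722973 side [283.9 255.7]
white [462.7 -44.1] ang -1.726 70.69355475417507 side [316.4 287.7]
tape [383.2 193. ] ang -0.490 64.63584221997118 side [239.8 217.6]
pot [ 394.5 -189.5] side [304.7 329.5]
```

```bash
python3 - <<'E'
import cv2
from h import *
crop(cv2.imread("pics/side0.png"),220,180,440,370,3,"c3.png")
E
```

```text
(no output)
```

View pics/c3.png

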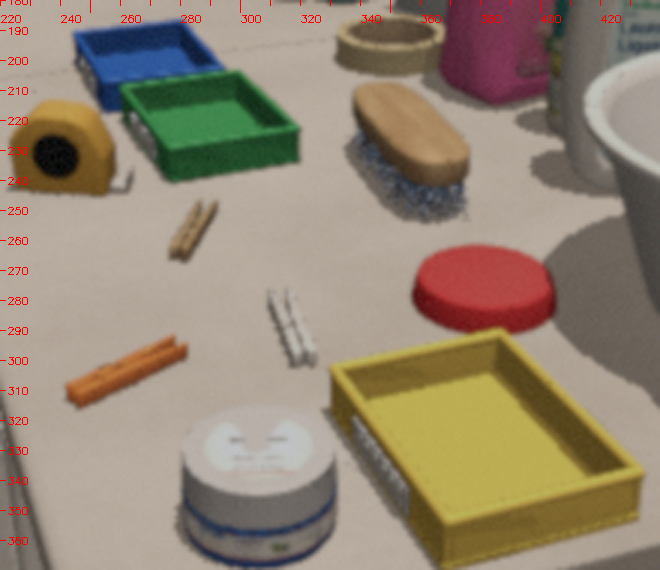

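The side view agrees with the projections: pot lid (306,330), brown peg (284,257), white peg (317,289), all within about 2 px, and the sizes match. I start with the white peg.

```bash
cat > g.py <<'E'
from bench import robot
from m import *
H=170
def yaw_of(p,a):
    best=None
    for y in (a,a+np.pi,a-np.pi):
        q=robot.inverse_kinematics(list(p),[np.pi,0,y])
        if q is not None and (best is None or abs(q[5])<best[0]): best=(abs(q[5]),y)
    return best[1]
def go(x,y,z,a):
    robot.move_ptp([x,y,z],[np.pi,0,yaw_of((x,y,z),a)])
def pick(x,y,a,z,op):
    robot.move_gripper(op/93); go(x,y,H,a)
    robot.move_linear([x,y,z+25],speed=250)
    hit=robot.move_linear([x,y,z],speed=60,f_stop=8)
    robot.move_gripper(0); robot.sleep(.2)
    print("pick hit",hit,"width mm",robot.current_gripper_width()*93,"F",robot.current_finger_force())
    robot.move_linear([x,y,H],speed=150)
    print("lifted width",robot.current_gripper_width()*93)
def place(x,y,a,z,op):
    go(x,y,H,a)
    print("carry width",robot.current_gripper_width()*93)
    robot.move_linear([x,y,z+25],speed=200)
    hit=robot.move_linear([x,y,z],speed=40,f_stop=6)
    print("place hit",hit,robot.current_tcp_pos())
    robot.move_gripper(op/93); robot.sleep(.3)
    robot.move_linear([x,y,z+40],speed=60); robot.move_linear([x,y,H],speed=250)
def tray(c,a,dx,dy):
    return c[0]+dx*np.cos(a)-dy*np.sin(a),c[1]+dx*np.sin(a)+dy*np.cos(a)
Y=((505.3,-184.7),.012);B=((487.9,379.),-.017);G=((497.7,238.6),.036)
def snap(name):
    import cv2
    d=robot.get_image("top");crop(d["img"],150,165,460,300,2,name);print("t",robot.current_t())
E
python3 - <<'E'
from g import *
pick(462.7,-44.1,-1.726,2,50)
place(*tray(*Y,0,27),Y[1],6.5,26)
snap("p1.png"); print(robot.current_tcp_pos())
E
```

```text
pick hit False width mm 14.83107997828025 F 30.00036120414734
lifted width 14.553257433101033
carry width 14.037628076335436
place hit True [ 504.39254112 -157.41259871    6.08804861]
t 11.6083
[ 503.72956744 -157.02823178  167.95734007]
```

View pics/p1.png

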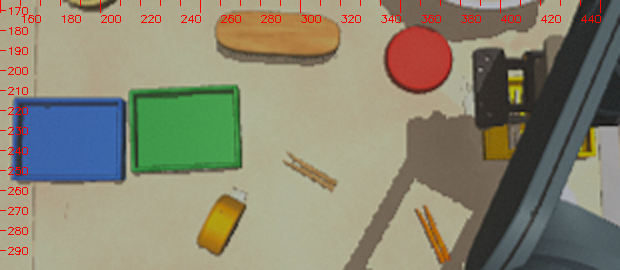

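The white peg has left its old spot, but the arm hides the tray. I pick the brown peg and check the tray from there.

```bash
python3 - <<'E'
from g import *
pick(444.4,89.6,-2.140,2,50)
d=robot.get_image("side");crop(d["img"],220,180,440,370,3,"p2.png")
E
```

```text
pick hit False width mm 15.032121183309759 F 29.98903602361679
lifted width 14.633283098314049
```

View pics/p2.png

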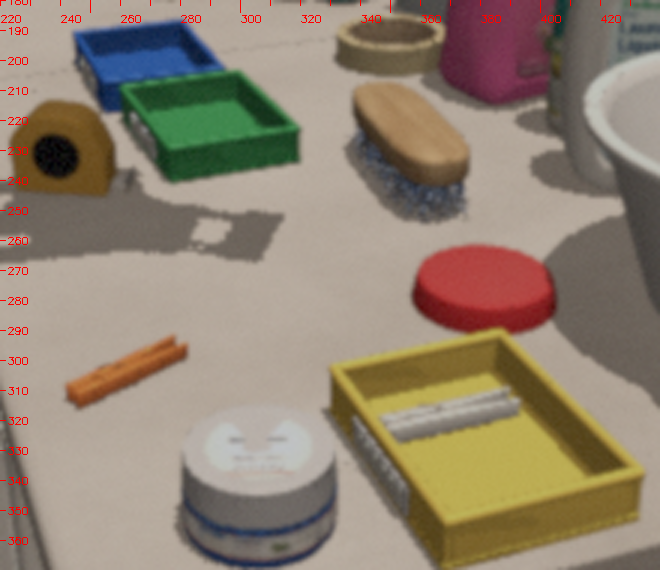

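The white peg lies flat in the yellow tray at about (370,318), across it as planned. Now I place the brown peg, then the tape.

```bash
python3 - <<'E'
from g import *
place(*tray(*Y,0,-27),Y[1],6.5,26)
pick(383.2,193.0,-.490,26,62)
d=robot.get_image("side");cv2.imwrite("pics/p3.png",d["img"])
print(robot.current_t())
E
```

```text
carry width 14.681197995535106
place hit True [ 505.02222994 -211.39076834    6.10295136]
pick hit False width mm 32.16454367862953 F 29.86172541975975
lifted width 31.96935263616072
27.0833
```

View pics/p3.png

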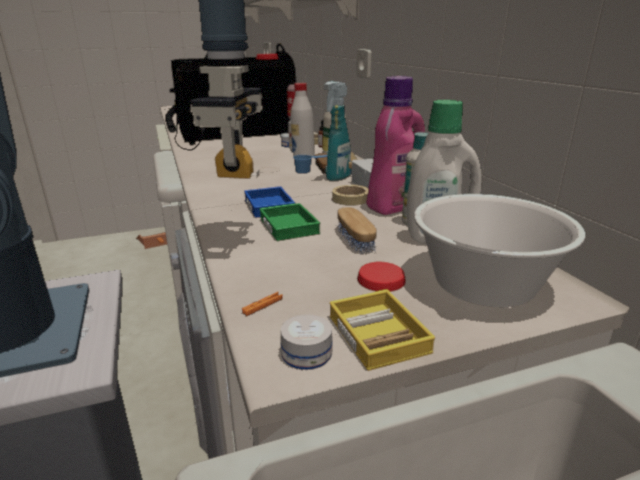

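Both pegs lie in the yellow tray at (370,318) and (387,340), and the tape hangs level in the gripper. Next I place the tape, then pick the pot.

```bash
python3 - <<'E'
from g import *
place(*B[0],B[1]+np.pi/2,30,48)
pick(394.5,-189.5,0.,13,93)
d=robot.get_image("top");cv2.imwrite("pics/p4.png",crop(d["img"],140,180,300,290,5,"p4.png"))if 0 else crop(d["img"],140,180,300,290,4,"p4.png")
print(robot.current_t())
E
```

```text
carry width 32.21506048510324
place hit True [487.83158018 378.89020797  30.15562099]
pick hit False width mm 68.1510952927731 F 30.00057022087276
lifted width 68.0124388095435
38.0167
```

View pics/p4.png

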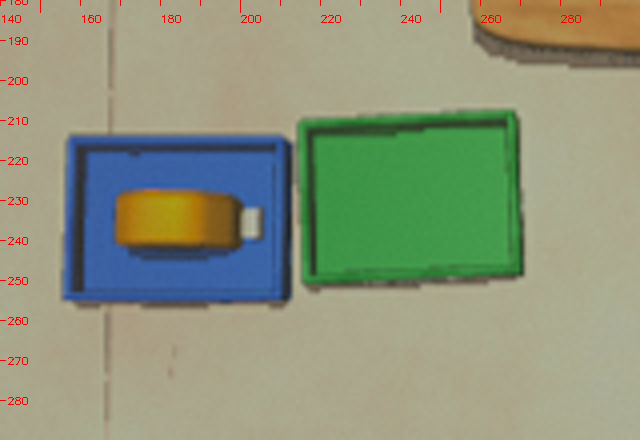

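The tape stands centred in the blue tray at (178,235), upright, with its hook inside. The pot is held at 68 mm. Now I place the pot, then move clear.

```bash
python3 - <<'E'
from g import *
place(*G[0],G[1],17,75)
robot.move_ptp([350,0,220],[np.pi,0,yaw_of((350,0,220),1.57)])
d=robot.get_image("top");crop(d["img"],150,165,460,300,2,"p5.png")
d=robot.get_image("side");crop(d["img"],220,180,440,370,3,"p6.png");print(robot.current_t(),robot.current_tcp_pos())
E
```

```text
carry width 68.19803185550958
place hit True [497.11100218 238.41142573  16.98022556]
44.65 [350.34821065   0.44006507 219.50060427]
```

View pics/p5.png

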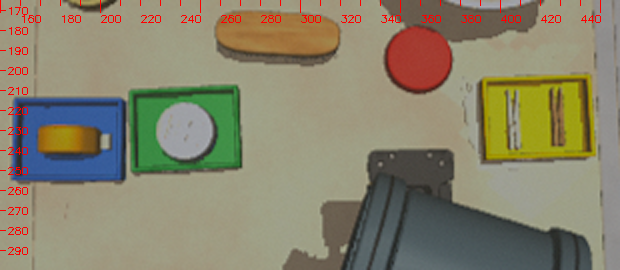

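View pics/p6.png

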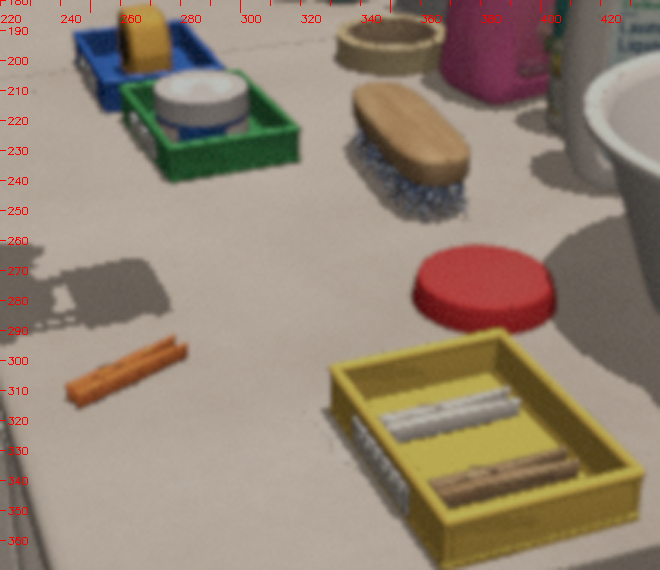

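Both views show the pegs flat in the yellow tray (top: (401,225), (422,224)), the pot level in green (top: (243,231)) and the tape upright in blue. The red lid, the brush and the orange peg are where they started, and the robot is clear.

```bash
python3 -c "
from bench import robot
print(robot.hand_in())"
```

```text
the job is handed in; nothing more can be done
None
```

The job is handed in: both pegs are in the yellow tray, the tape measure in the blue and the pot in the green; the last pictures (about 45 s on the clock) show all four in place and the red lid and brush unmoved, but the hand-in returned no verdict.

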